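# Swing a sensor post upright in the grip, stand it in its fixture and clamp it

### The arm

A 6-joint arm with a two-finger parallel gripper is mounted at the origin on the work surface. World frame = base frame: x ahead of the robot, y to its left, z up, the work surface at z = 0. Lengths are in m, angles in rad, forces in N, time in s.
With the tool pointing down it reaches from about 0.275 to 0.875 m from the base axis. Payload 12.5 kg.
Tool frame: the origin (TCP) lies at the very end of the fingers, on their centre line; the grasp point (between the pads) lies 19 mm behind it; z points along the fingers, y is the line along which they close (so a half turn about z gives the same grasp; the last joint's range is limited). The gripper opens to 85 mm and grips with 20 to 120 N. Pads are 22 mm wide; open, the fingers measure 114 mm over their backs; the gripper's body (76 mm by 85 mm) begins 54 mm behind the grasp point. The pads swing forward as they close: fully open they stand 13 mm farther back than shut.
Start: joints at [-1.321, 0.351, 1.652, -0, 1.139, -0.085], TCP at [0.181, -0.519, 0.231] pointing down, gripper open.
Joint ranges: [-2.75, 2.75], [-0.79, 2.1], [0.01, 2.65], [-1.57, 4.71], [0.07, 3.14], [-2.87, 2.87]. Speed limits (rad/s): [2.22, 2.22, 2.79, 3.14, 3.14, 3.14].

### API

Orientations are given as a 3x3 rotation matrix whose columns are the frame's x, y, z axes.
In Python, from bench import manip gives the robot as it stands. Calls block until the motion is done:
- manip.move_ptp(position, orientation): joint-space move of the TCP to a pose.
- manip.move_l(position, attitude=None, max_speed=0.15): straight line of the TCP; attitude=None keeps the orientation; max_speed is the mean speed in m/s.
- manip.move_j(angles): joint-space move.
- manip.set_gripper(opening, effort=None): opening from 0.0 (shut) to 1.0 (fully open); effort is the grip in N (None keeps the last); returns when the fingers have stopped.
- manip.dwell(seconds).
- manip.inverse_kinematics(position, orientation): joint angles nearest the present ones, or None.
- manip.grab_frame(name): name is "side" or "top" or "wrist"; returns (picture, depth): 420x560x3 uint8, red, green, blue; 420x560 float32, m along the optical axis (not along the pixel's ray), 0 where there is no reading.
- manip.get_calibration(name): a dict with "camera_matrix" (3x3 intrinsics, pixels), "k1" (the pictures are not rectified: a ray, as slopes to the right and down, at radius r is drawn at 1 + k1 r^2 times it, then the intrinsics apply), "R" (3x3) and "t" (3): a world point X has camera coordinates R X + t. Camera axes: x right, y down, z forward; pixel columns grow to the right and rows downward; lengths in m; the calibration is good to about 2 mm. A picture is of the moment at which its call begins: read the wrist's pose just before it. get_calibration takes no time and is no camera call; for the wrist camera it gives the pose at the moment of the call.
A pose or a line that the arm cannot do raises manip.Unreachable and nothing moves.
- manip.sign_off(): hands the job in; it is judged then, once.
Trained networks look in the newest picture that a camera, given by its name, has taken for a name from the list of things; names that differ only in an ending like _2 or _b are one class to them, and where a whole thing is asked for, a point or a joint stands for the part that bears it (a point fixed in the world has none). Each returns a list of dicts, best first, with "confidence" (0 to 1); they miss things now and then, are a little off and sometimes report something else, mostly with a low value. They report only what shows in the picture. A call takes as long as a camera call. They do not tell look-alikes from the thing itself.
- manip.look_for(camera, name): "at" ([x, y, z] in m, in world coordinates, good to about 4 mm: the middle of the surface that is visible of it).
Readings, each from a call of its own:
- manip.current_time(): time.
- manip.current_qpos(): joint angles.
- manip.current_joint_vel(): joint speeds.
- manip.current_joint_torque(): joint torques, N m.
- manip.current_ee_pos(): TCP position.
- manip.current_tcp_rot(): TCP orientation.
- manip.current_force(): force on the tool from outside, world axes, zero at the start.
- manip.current_ft_torque(): the same for the moment, N m.
- manip.current_grip_width(): opening from 0.0 (shut) to 1.0 (fully open).
- manip.current_grip_force(): force on a finger pad.
Only numpy, scipy, OpenCV 4.12 (cv2) and the standard library are available. Lean on these libraries where they do the work, as an engineer would, in place of code of your own. Each camera call takes 0.05 s, during which the arm holds its last target. There are 200 camera calls.

### The job

Mount the sensor post that lies on the mat: grip it firmly by the two round bosses on its head, lift it well clear while it is still level, ease your grip so that it swings down to hang foot first, and tighten again. Stand it on its foot in the fixture's bay with the lens looking towards the conveyor and let go; then push the sliding clamp home, so that it shoves the foot right against the stop bar. Leave everything else where it is.

Things in the scene. Friction and masses are not known exactly. Their poses are not given: they have to be found in the camera images.
- post: Sensor post, 155 mm long, 0.27 to 0.39 kg, lying on the mat (3 mm thick). Origin under its middle, x axis from foot to head, z the side that faces up while it lies. Steel foot plate 56 x 56 x 10 mm (most of the weight) at the -x end, aluminium column 16 x 16 mm, white head 30 (x) x 24 (y) x 56 mm (z) at the +x end. Standing, x points up; it is then 155 mm tall.
- post_boss (a point): Centre of the post's head, on the line of its two round pivot bosses: steel discs 16 mm across on the head's two sides, 36 mm over their faces along the post's y; grip here across y. 140 mm above the foot's underside, 28 mm above the mat while lying. The balance point is about 105 mm towards the foot: 80 N of grip holds the post level; somewhere between 60 and 15 N it slips and swings; some 5 N still carries it.
- post_foot (a point): Centre of the foot plate's underside (the post's -x end face), 140 mm from the boss line. Axes as the post.
- post_lens (a point): Round black lens, 16 mm across, on the end of the head that faces up while the post lies; 28 mm from the boss line along the post's +z. When the post has swung down foot first, the lens looks level, to the side where the foot lay.
- fixture: Aluminium fixture fixed to the bench, base plate 240 x 104 x 8 mm; z up, x level, pointing away from the robot to the conveyor. Sliding clamp at the -x end, bay for the post's foot at the +x end.
- bay (a point): Where the middle of the foot's underside belongs when fully home: on the base plate's top (8 mm above the bench), 80 mm along +x from the fixture's origin; axes as the fixture. Bay: rails 12 mm high on both sides leave 64 mm in y for the 56 mm foot; a dark stop bar 14 mm high, across the +x end, has its face 28 mm beyond this point; the -x end is open towards the clamp.
- clamp (a joint): Travel of the sliding clamp along the fixture's +x, m: 0 fully back, starts at 0 to 0.015, 0.050 when it presses a home foot against the stop (0.056 is its end of travel). Its blunt nose, 40 mm wide, stands 78 mm minus the travel short of the bay point; a tongue over it reaches 10 mm further, 15 mm above the base plate, and passes over the foot's edge. Slides with 2 N of friction and stays put.
- push_face (a point): Middle of the -x face of the clamp's upright lug, the place to push, towards the fixture's +x. Moves with the clamp, 90 mm behind its nose. Lug 12 mm thick, 40 mm wide, its top 63 mm above the bench; this point is 43 mm above the bench.
- stub_post: Spare stub post lying on the mat beside the sensor post: 80 mm long, square steel foot 44 mm, short end plate, no head and no bosses; not the part wanted. Leave it alone; origin under its middle.
- motor: Small black square stepper motor standing on the mat beside the post, 42 x 42 mm, 50 mm high, shaft up to 68 mm. Leave it alone; origin under its middle.
- tape: Roll of tape lying flat on or near the mat beyond the post's foot, 70 mm across, 24 mm high. Leave it alone; origin under its middle.
- neighbour: Another sensor post already standing on the bench about 120 mm to the fixture's +y side, level with the bay: foot 60 mm square, 149 mm tall, head 50 x 24 mm. Leave it alone; origin under its middle.
- angle: Aluminium angle bracket standing on the bench 100 to 110 mm to the fixture's -y side, 60 x 40 mm, 60 mm high. Leave it alone; origin under its middle.
- driver: Screwdriver lying on the bench between the work area and the conveyor, 170 mm long. Leave it alone.
- bottle: White bottle standing on the bench between mat and fixture, 48 mm across, 150 mm tall. Leave it alone; origin under its middle.
Things that resemble listed ones, but are neither listed nor needed, are in the scene too. What is shaped like the post but purple is not meant.

How it is judged:
On the way, in this order (a step that is already met when the one before it is completed fails the run):
1. the post is lifted well clear of the mat, its head over 120 mm up, while still about level (within 30 degrees) (height (world z) of post_boss above 0.12 m and angle between post's own x axis and vertical between 1.047 and 2.094 rad), for 0.2 s.
2. the post hangs foot down from the fingers, within 17 degrees of upright, its foot over 40 mm up, held firmly (height (world z) of post_foot above 0.04 m and angle between post's own x axis and vertical below 0.3 rad and contact force between the fingers and post above 25 N), for 0.3 s.
3. the post stands by itself on its foot in the bay, lens towards the conveyor, let go (z of post_foot in the frame of bay between -0.003 and 0.003 m and y of post_foot in the frame of bay between -0.006 and 0.006 m and angle between post's own x axis and vertical below 0.06 rad and x of post_foot in the frame of bay between -0.045 and 0.004 m and x of post_lens in the frame of bay above -0.02 m and angle between the z axis of post and the x axis of fixture, either way round below 0.17 rad and contact force between the fingers and post below 0.1 N), for 0.2 s.
At the end, for the whole second after the job is handed in: the post stands still and upright (within 3.4 degrees) with its foot flat on the base plate in the bay, within 4 mm of fully home against the stop, lens towards the conveyor (within 10 degrees), and the clamp is pushed home, past 45 mm of its travel (z of post_foot in the frame of bay between -0.003 and 0.003 m and y of post_foot in the frame of bay between -0.006 and 0.006 m and angle between post's own x axis and vertical below 0.06 rad and x of post_foot in the frame of bay between -0.004 and 0.004 m and value of joint clamp above 0.045 m and x of post_lens in the frame of bay above 0.02 m and angle between the z axis of post and the x axis of fixture, either way round below 0.17 rad and linear speed of post below 0.01 m/s); the robot touches nothing.
It fails at once if a bystander is shifted by over 20 mm (distance of any of stub_post, motor, tape, neighbour, angle, driver, bottle from where it was at the start of the episode above 0.02 m).
It also fails if it takes over 70 s, if anything falls off the work surface, if the arm or the gripper's body presses on something with over 40 N, if the wrist force passes 120 N, or if a joint passes its speed limit or range.

## Working session

There is one attempt and no reset: what is moved stays moved. The work goes in short steps, each a Python script; the robot and the scene stay as the last script left them, time stands still between calls to the robot, and variables do not carry over. Pictures are saved under pics/ and viewed, at most 10 in all, crops included, and the job is handed in when it is done.

```bash
ls; mkdir -p pics
python3 - <<'E'
from bench import manip
import cv2,numpy as np
ims=[]
for c in ["top","side"]:
    p,d=manip.grab_frame(c); cv2.imwrite(f"pics/{c}0.png",cv2.resize(p[:,:,::-1],(800,600),interpolation=cv2.INTER_CUBIC))
    np.savez(f"{c}0.npz",p=p,d=d)
    k=manip.get_calibration(c); print(c,k["camera_matrix"].tolist(),k["k1"],k["R"].tolist(),k["t"].tolist())
    for n in ["post","post_boss","post_foot","post_lens","fixture","push_face","stub_post","motor","tape","neighbour","angle","driver","bottle"]:
        print(n,[(np.round(r["at"],3).tolist(),round(r["confidence"],2)) for r in manip.look_for(c,n)][:4])
print(manip.current_time())
E
```

```text
pics
top [[405.34641141973333, 0.0, 280.2447012278458], [0.0, 405.34641141973333, 208.4783167654764], [0.0, 0.0, 1.0]] -0.031076501511894464 [[-0.009006148566868252, -0.9998280684251355, -0.016208728428035144], [-0.9987234762300841, 0.009799509623359263, -0.04955186815890903], [0.049702186218391946, 0.01574176611451166, -0.9986400199695125]] [0.021967957346616326, 0.5306858797407554, 1.0428742394552812]
post [([0.561, -0.25, 0.041], 0.96), ([0.251, -0.262, 0.037], 0.96)]
post_boss [([0.25, -0.267, 0.033], 0.97), ([0.363, 0.038, 0.038], 0.96), ([0.56, -0.254, 0.038], 0.62), ([0.618, 0.105, 0.002], 0.45)]
post_foot [([0.556, -0.249, 0.039], 0.78), ([0.368, 0.039, 0.036], 0.73), ([0.253, -0.266, 0.035], 0.71), ([0.623, -0.195, 0.053], 0.47)]
post_lens [([0.256, -0.264, 0.04], 0.85), ([0.369, 0.043, 0.038], 0.77), ([0.557, -0.252, 0.039], 0.73)]
fixture [([0.567, 0.199, 0.008], 0.59), ([0.629, 0.325, 0.019], 0.31)]
push_face [([0.531, 0.195, 0.021], 0.9)]
stub_post [([0.549, -0.329, 0.032], 0.77)]
motor [([0.62, -0.195, 0.053], 0.57)]
tape [([0.657, -0.322, 0.024], 0.91)]
neighbour [([0.
[... 724 characters left out ...]
0.73)]
post_foot [([0.566, -0.249, 0.039], 0.83), ([0.368, 0.047, 0.038], 0.66)]
post_lens [([0.368, 0.049, 0.037], 0.62), ([0.563, -0.249, 0.035], 0.6), ([0.519, 0.022, 0.078], 0.22)]
fixture [([0.558, 0.206, 0.007], 0.57), ([0.519, 0.2, 0.024], 0.21)]
push_face [([0.52, 0.198, 0.028], 0.81), ([0.668, -0.337, 0.025], 0.74)]
stub_post [([0.541, -0.326, 0.035], 0.83)]
motor [([0.616, -0.189, 0.041], 0.66)]
tape [([0.666, -0.334, 0.022], 0.57), ([0.562, 0.207, 0.009], 0.53)]
neighbour [([0.619, 0.336, 0.026], 0.77)]
angle [([0.629, 0.103, 0.006], 0.56)]
driver [([0.798, -0.006, 0.02], 0.73), ([0.565, -0.255, 0.038], 0.66), ([0.523, 0.194, 0.026], 0.6)]
bottle [([0.519, 0.02, 0.078], 0.84)]
1.4
```

View pics/top0.png

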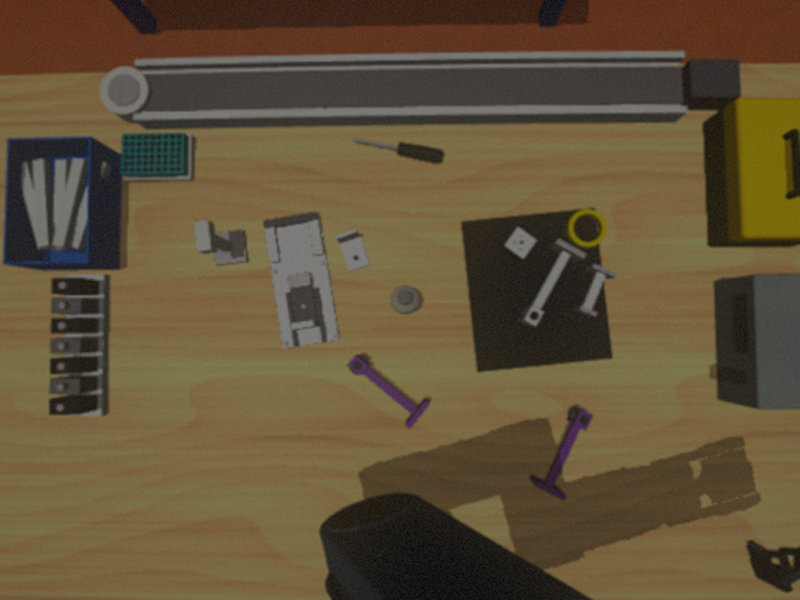

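View pics/side0.png

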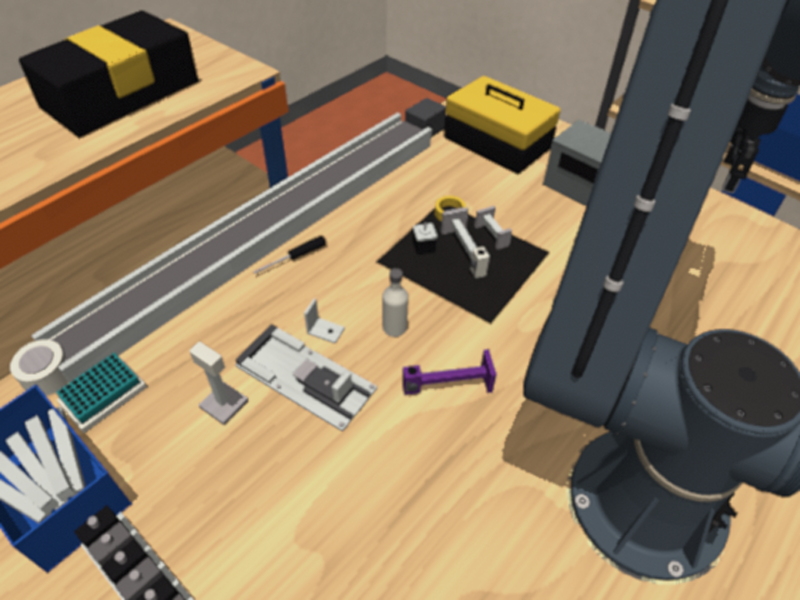

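The top view shows the white post on the mat: head at (533,315), foot at (570,250). The stub is at (597,290), the motor at (520,242) and the tape at (587,228). The fixture runs from (310,340) near the robot to (295,220) at the stop bar, with its lug at (305,330). Purple decoys lie off the mat. Next I'll measure the post and fixture from depth.

```bash
cat > h.py <<'E'
from bench import manip
import numpy as np, cv2
def rays(k,uv):
    return cv2.undistortPoints(np.float64(uv).reshape(-1,1,2),np.array(k["camera_matrix"]),np.array([k["k1"],0,0,0.])).reshape(-1,2)
def cloud(p,d,k):
    v,u=np.mgrid[:420,:560]; n=rays(k,np.stack([u,v],-1).reshape(-1,2))
    c=np.c_[n,np.ones(len(n))]*d.reshape(-1,1)
    w=(c-np.array(k["t"]))@np.array(k["R"]); w[d.ravel()==0]=np.nan
    return w.reshape(420,560,3)
def proj(k,X):
    r,_=cv2.Rodrigues(np.array(k["R"]))
    return cv2.projectPoints(np.float64(X).reshape(-1,1,3),r,np.array(k["t"]),np.array(k["camera_matrix"]),np.array([k["k1"],0,0,0.]))[0].reshape(-1,2)
def snap(cam,name):
    k=manip.get_calibration(cam); p,d=manip.grab_frame(cam); np.savez(name+".npz",p=p,d=d)
    return p,d,k,cloud(p,d,k)
def rot(a):  # tool down, tool x along heading a
    c,s=np.cos(a),np.sin(a); return np.array([[c,s,0],[s,-c,0],[0,0,-1.]])
def rect(m,x): # min area rect of xy pts in mask
    return cv2.minAreaRect(np.float32(x[m][:,:2]))
E
python3 - <<'E'
from h import *
for c in ["top","side"]:
    f=np.load(c+"0.npz"); k=manip.get_calibration(c); w=cloud(f["p"],f["d"],k); v=f["p"].min(2)
    b=lambda x0,x1,y0,y1,z0,z1:(w[...,0]>x0)&(w[...,0]<x1)&(w[...,1]>y0)&(w[...,1]<y1)&(w[...,2]>z0)&(w[...,2]<z1)
    for n,a in dict(bench=(.3,.45,-.1,0,-1,1),mat=(.46,.5,-.3,-.17,-1,1),headtop=(.46,.56,-.29,-.19,.045,.075),foottop=(.58,.65,-.31,-.22,.045,.075),col=(.53,.6,-.28,-.2,.03,.045),base=(.44,.72,.1,.28,.004,.012),fixhi=(.44,.72,.13,.26,.013,.03),lug=(.44,.56,.13,.26,.05,.08)).items():
        m=b(*a); 
        if m.sum()>3: print(c,n,m.sum(),np.round(np.nanmean(w[m],0),4),rect(m,w))
E
```

```text
top bench 2166 [ 0.375  -0.0501  0.0026] ((0.37401461601257324, -0.05097920820116997), (0.09901180118322372, 0.14804565906524658), 89.51492309570312)
top mat 747 [ 0.4802 -0.2333  0.0095] ((0.47930625081062317, -0.23487544059753418), (0.1292964071035385, 0.03925735130906105), 89.6853256225586)
top headtop 127 [ 0.4963 -0.2149  0.0581] ((0.4964229166507721, -0.21550971269607544), (0.023995686322450638, 0.030418917536735535), 59.01044845581055)
top foottop 128 [ 0.6134 -0.2774  0.0566] ((0.6169353723526001, -0.26382285356521606), (0.09007397294044495, 0.02093466930091381), 65.93592071533203)
top col 207 [ 0.5647 -0.2537  0.0383] ((0.5651664733886719, -0.24185584485530853), (0.06905145943164825, 0.07528703659772873), 0.46162453293800354)
top base 2182 [0.5653 0.1938 0.0077] ((0.5802614688873291, 0.18922847509384155), (0.2776534855365753, 0.17869766056537628), 0.7820056676864624)
top fixhi 1329 [0.5768 0.2003 0.021 ] ((0.5664812326431274, 0.20177094638347626), (0.23892897367477417, 0.10119856148958206), 7.898996829986572)
top lug 84 [0.4841 0.1868 0.0616] ((0.484173059463501, 0.187653958
[... 563 characters left out ...]
0.0542] ((0.6196320056915283, -0.26549404859542847), (0.0902131199836731, 0.01881803385913372), 65.75362396240234)
side col 117 [ 0.5642 -0.2511  0.0374] ((0.5646014213562012, -0.24129334092140198), (0.06880215555429459, 0.07799451798200607), 0.8765828609466553)
side base 1981 [0.5628 0.1992 0.0081] ((0.5788784623146057, 0.18359100818634033), (0.27599191665649414, 0.1689590960741043), 1.0372276306152344)
side fixhi 1286 [0.5719 0.2028 0.0211] ((0.5664156675338745, 0.18754324316978455), (0.24139921367168427, 0.13012930750846863), 7.292456150054932)
side lug 102 [0.4817 0.1892 0.0606] ((0.48265352845191956, 0.18811467289924622), (0.013425396755337715, 0.039198312908411026), 13.897396087646484)
```

Run:
```python
from h import *
a=np.radians(-29); 
print(np.round(manip.current_tcp_rot(),2).tolist())
for h in (a,a+np.pi):
  for p,o in (((.496,-.215,.012),h),((.64,.21,.14),h+np.radians(37))):
    q=manip.inverse_kinematics(p,rot(o)); print(q if q is None else np.round(q,2))
manip.move_ptp([.53,-.235,.26],rot(a))
p,d,k,w=snap("wrist","w1"); cv2.imwrite("pics/w1.png",p[:,:,::-1])
print("cam",-np.array(k["R"]).T@k["t"], np.round(k["R"],2).tolist(),manip.current_time())
np.savez("w1k.npz",**k)
b=lambda x0,x1,y0,y1,z0,z1:(w[...,0]>x0)&(w[...,0]<x1)&(w[...,1]>y0)&(w[...,1]<y1)&(w[...,2]>z0)&(w[...,2]<z1)
for n,aa in dict(mat=(.46,.5,-.3,-.17,-1,1),headtop=(.46,.56,-.29,-.19,.05,.075),foottop=(.58,.65,-.31,-.22,.045,.075)).items():
    m=b(*aa)
    if m.sum()>3: print(n,m.sum(),np.round(np.nanmean(w[m],0),4),rect(m,w))
for n in("post_lens","post_boss"): print(n,[(np.round(r["at"],3).tolist(),round(r["confidence"],2)) for r in manip.look_for("wrist",n)][:3])
```

```text
[[0.94, 0.33, -0.0], [0.33, -0.94, -0.0], [-0.0, -0.0, -1.0]]
[-0.5   0.66  1.81 -0.    0.67  1.58]
[ 0.25  0.67  1.38 -0.    1.1   1.68]
[-0.5   0.66  1.81 -0.    0.67 -1.56]
[ 0.25  0.67  1.38 -0.    1.1  -1.46]
cam [ 0.59860347 -0.27332535  0.40229113] [[-0.49, -0.87, 0.0], [-0.83, 0.46, 0.3], [-0.27, 0.15, -0.95]] 3.1083
mat 4329 [ 0.4865 -0.2595  0.1404] ((0.4800114929676056, -0.23501423001289368), (0.0399787575006485, 0.12995652854442596), 0.00516162533313036)
headtop 546 [ 0.4999 -0.2163  0.0583] ((0.4989657402038574, -0.2161196917295456), (0.023888690397143364, 0.029199030250310898), 60.222930908203125)
foottop 631 [ 0.615  -0.2792  0.0579] ((0.6201680302619934, -0.26481807231903076), (0.09275316447019577, 0.02089676633477211), 72.13317108154297)
post_lens [([0.352, 0.001, 0.035], 0.9), ([0.563, -0.253, 0.038], 0.72), ([0.212, -0.225, 0.014], 0.53)]
post_boss [([0.557, -0.25, 0.04], 0.75), ([0.211, -0.231, 0.013], 0.57), ([0.348, -0.003, 0.037], 0.55)]
```

View pics/w1.png

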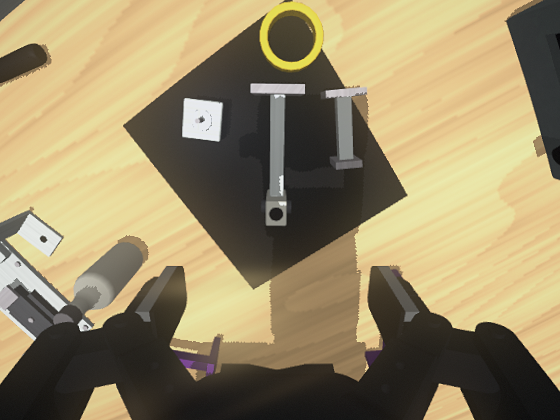

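The wrist view confirms the post: lens up at (276,212), foot plate at (278,88), column close to vertical in the picture, and free space on both sides of the head. I'll grasp it now.

Run:
```python
from h import *
f=np.load("w1.npz"); k=dict(np.load("w1k.npz")); w=cloud(f["p"],f["d"],k)
m=(w[...,2]>.055)&(w[...,2]<.065)&(w[...,1]<-.24)&(w[...,1]>-.32)&(w[...,0]>.58)&(w[...,0]<.65)
r=rect(m,w); c=np.array(r[0]); hd=np.array([.4985,-.2160]); a=np.arctan2(*(c-hd)[::-1]); print(r,np.linalg.norm(c-hd),np.degrees(a))
a=(a+np.radians(-29.8))/2
R=rot(a); np.save("a.npy",a)
manip.set_gripper(0.75,60)
manip.move_ptp([*hd,.11],R)
manip.move_l([*hd,.010],max_speed=.08)
print(manip.current_force())
manip.set_gripper(0.0,95); print("w",manip.current_grip_width(),manip.current_grip_force(),manip.current_force())
manip.move_l([*hd,.06],max_speed=.05)
print(manip.current_grip_width(),manip.current_grip_force(),manip.current_force(),manip.current_ft_torque())
p,d,k,w=snap("side","s2"); q=proj(k,[*hd,.08])[0].astype(int)
im=cv2.resize(p[max(q[1]-90,0):q[1]+90,max(q[0]-120,0):q[0]+120,::-1],None,fx=2.5,fy=2.5); cv2.imwrite("pics/s2.png",im)
print(manip.current_time())
```

```text
((0.61429762840271, -0.2829430401325226), (0.05439087003469467, 0.010247552767395973), 59.72470474243164) 0.13375522930291972 -30.032366743511247
[-0.61485619 -0.87072593  0.84268414]
w 0.39790136150459476 94.15987014770508 [-1.08414765  0.95821877  7.31572077]
0.39620684553349406 94.67445731163025 [ 0.28218818  0.76493875 -3.41776822] [0.13516161 0.29857406 0.02017057]
7.2167
```

View pics/s2.png

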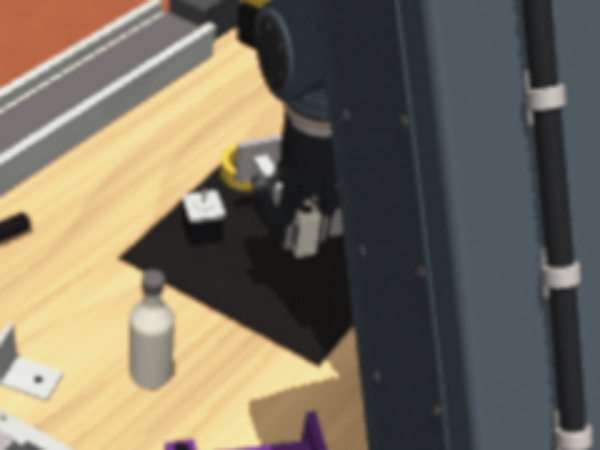

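The post is held level: the head is in the fingers at (305,230) and the foot is up at (262,155). Torque agrees (0.33 N·m, 3.4 N). I'll lift it higher, then ease the grip.

Run:
```python
from h import *
P=manip.current_ee_pos()
manip.move_l([P[0],P[1],.25],max_speed=.12); manip.dwell(.4)
print("t",manip.current_ft_torque(),manip.current_grip_force())
for e in (60,50,42,35,30,25,20):
    manip.set_gripper(0.0,e); manip.dwell(.35); T=manip.current_ft_torque(); print(e,T,manip.current_grip_force(),manip.current_grip_width())
    if np.hypot(T[0],T[1])<.06: break
manip.dwell(.6)
print(manip.current_ft_torque(),manip.current_time())
p,d,k,w=snap("wrist","w3"); cv2.imwrite("pics/w3.png",p[:,:,::-1]);print(w[200:300:20,280])
```

```text
t [ 0.18999722  0.28354998 -0.03529837] 94.67438578605652
60 [ 0.18649861  0.28432442 -0.00588493] 94.67427849769592 0.3980188843548003
50 [0.13188674 0.28410866 0.03810468] 94.67418193817139 0.4022098260363097
42 [0.13143641 0.30899215 0.01047441] 94.67423915863037 0.3975841825859756
35 [ 0.16847283  0.28976636 -0.03446831] 94.67438220977783 0.40383186156453005
30 [ 0.14862987  0.30184435 -0.02548461] 94.6740710735321 0.40429885886664385
25 [ 0.11459096  0.25281233 -0.00072181] 94.67370629310608 0.3998486733094601
20 [ 0.22392541  0.21665145 -0.0304898 ] 94.67377781867981 0.39753628765657517
[0.2090346  0.22986586 0.00063352] 13.9167
[[ 0.53648055 -0.23877912  0.2756792 ]
 [ 0.52965433 -0.23486699  0.27631329]
 [ 0.52306668 -0.23107912  0.27814869]
 [ 0.51507113 -0.22651877  0.27703049]
 [ 0.50996613 -0.22354104  0.28252123]]
```

View pics/w3.png

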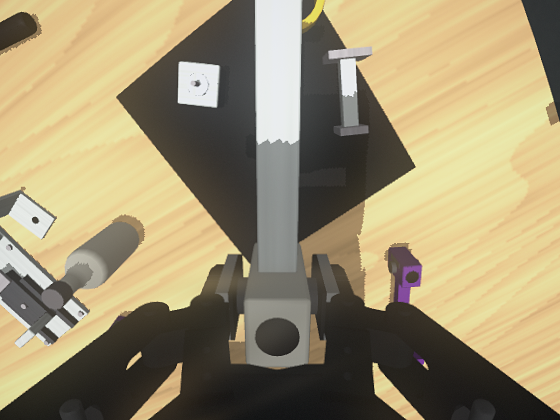

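The effort change is ignored while the opening target stays the same (force still 94.7 N). I'll step the commanded opening instead and watch the pad force.

Run:
```python
from h import *
for o in [.1,.2,.3,.34,.36,.375,.38,.385,.39,.393,.396,.399,.402,.405,.408,.411,.414]:
    manip.set_gripper(o,20); g=manip.current_grip_force(); T=manip.current_ft_torque(); print(o,round(g,1),np.round(T,2),round(manip.current_grip_width(),4))
    if g<60: 
        manip.dwell(.4); T=manip.current_ft_torque(); print("  T",np.round(T,2))
        if np.hypot(T[0],T[1])<.08 or g<8: break
print(manip.current_time())
```

```text
0.1 94.7 [ 0.18  0.32 -0.01] 0.3988
0.2 94.7 [ 0.13  0.31 -0.06] 0.3914
0.3 94.7 [ 0.16  0.23 -0.01] 0.3997
0.34 94.7 [0.17 0.31 0.06] 0.3986
0.36 94.7 [0.18 0.29 0.02] 0.4028
0.375 94.7 [ 0.17  0.27 -0.06] 0.3941
0.38 94.7 [ 0.15  0.23 -0.03] 0.4036
0.385 94.7 [ 0.16  0.31 -0.01] 0.4
0.39 94.7 [0.16 0.36 0.  ] 0.3994
0.393 94.7 [ 0.16  0.34 -0.09] 0.3956
0.396 92.6 [0.1  0.28 0.  ] 0.3979
0.399 81.9 [0.15 0.27 0.02] 0.4032
0.402 71.0 [ 0.13  0.24 -0.  ] 0.4067
0.405 60.2 [ 0.15  0.3  -0.01] 0.4077
0.408 49.3 [0.2  0.21 0.03] 0.4085
  T [ 0.14  0.26 -0.05]
0.411 38.4 [0.14 0.32 0.02] 0.4137
  T [0.19 0.27 0.06]
0.414 27.2 [0.02 0.1  0.  ] 0.4164
  T [ 0.16  0.12 -0.  ]
18.85
```

The opening works as a fine force control, and the post started to slip at 27 N. I'll continue.

Run:
```python
from h import *
for o in [.4155,.417,.418,.419,.4198]:
    manip.set_gripper(o,20); manip.dwell(.5); g=manip.current_grip_force()
    T=np.mean([manip.current_ft_torque() for _ in range(4)],0); print(o,round(g,1),np.round(T,3),np.round(manip.current_force(),1))
    if g<7: break
print(manip.current_time())
p,d,k,w=snap("wrist","w4"); cv2.imwrite("pics/w4.png",p[:,:,::-1])
```

```text
0.4155 21.1 [-0.01   0.011  0.019] [ 0.4  0.4 -3.6]
0.417 15.8 [ 0.033  0.029 -0.017] [-0.5  0.9 -3.4]
0.418 12.3 [ 0.061 -0.013  0.044] [-0.2 -0.1 -3.4]
0.419 8.7 [ 0.047 -0.    -0.015] [-1.2 -0.4 -2.8]
0.4198 5.9 [0.001 0.004 0.026] [-0.5  1.1 -3.2]
22.4333
```

View pics/w4.png

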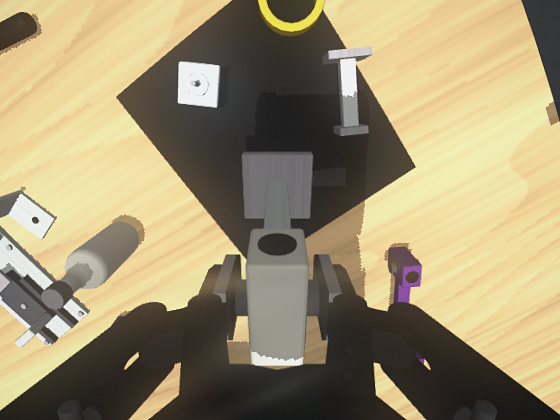

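The wrist view shows the post hanging foot down, with the foot at (277,185) and the lens at (277,243) facing away from the robot. I'll tighten, carry it high to the fixture and measure both the fixture and the tilt from there.

Run:
```python
from h import *
manip.set_gripper(0.36,70); manip.dwell(.4); print(manip.current_grip_force())
yf=np.radians(7.7); R=rot(yf); c=np.array([.5665,.2018]); u=np.array([np.cos(yf),np.sin(yf)])
P=manip.current_ee_pos(); manip.move_l([P[0],P[1],.34],max_speed=.2)
g=c+u*-.06
manip.move_l([*g,.34],R,max_speed=.25)
manip.dwell(.3)
p,d,k,w=snap("wrist","w5"); cv2.imwrite("pics/w5.png",p[:,:,::-1]); np.savez("w5k.npz",**k)
print(manip.current_time(),manip.current_grip_force(),manip.current_ee_pos())
v=np.array([-u[1],u[0]]); X=(w[...,:2]-c)@np.array([u,v]).T
def st(n,x0,x1,y0,y1,z0,z1):
    m=(X[...,0]>x0)&(X[...,0]<x1)&(X[...,1]>y0)&(X[...,1]<y1)&(w[...,2]>z0)&(w[...,2]<z1)
    if m.sum()<5: print(n,m.sum());return
    r=cv2.minAreaRect(np.float32(X[m])); print(n,m.sum(),np.round(np.median(w[m],0),4),np.round(r[0],4),np.round(r[1],4),round(r[2],1),np.round(np.percentile(X[m],[2,98],0),4).tolist())
st("stop",.09,.14,-.06,.06,.016,.03); st("railL",-.02,.1,.025,.06,.015,.025); st("railR",-.02,.1,-.06,-.025,.015,.025)
st("all",-.14,.14,-.07,.07,.0045,.03); st("lug",-.14,-.03,-.04,.04,.055,.07)
st("foottop",-.12,.0,-.05,.05,.2,.25)
m=(np.abs(X[...,0]+.06)<.05)&(np.abs(X[...,1])<.05)&(w[...,2]>.2)&(w[...,2]<.26)
q=w[m]; 
if len(q)>20: A=np.linalg.lstsq(np.c_[q[:,:2],np.ones(len(q))],q[:,2],rcond=None)[0]; print("plane",A, (A[:2]@u,A[:2]@v))
```

```text
69.86941337585449
25.8417 69.98426914215088 [0.50709111 0.19352404 0.34002233]
stop 1273 [0.6743 0.2171 0.0213] [0.1051 0.0011] [0.1004 0.0299] 90.0 [[0.0906, -0.0474], [0.1194, 0.0494]]
railL 640 [0.6306 0.2517 0.0197] [0.0396 0.0393] [0.1202 0.0194] 3.0 [[0.0402, 0.032], [0.0989, 0.0498]]
railR 649 [0.6419 0.171  0.0197] [ 0.0397 -0.039 ] [0.0214 0.1205] 86.9 [[0.0413, -0.0498], [0.0988, -0.0316]]
all 9075 [0.6096 0.2066 0.0087] [ 0.0021 -0.0009] [0.2366 0.1049] 1.1 [[-0.0411, -0.0502], [0.1167, 0.0487]]
lug 0
foottop 3799 [0.5303 0.1977 0.2308] [-0.0438 -0.0002] [0.0562 0.0558] 90.0 [[-0.0698, -0.0271], [-0.0164, 0.0268]]
plane [0.11585671 0.01571588 0.16726519] (np.float64(0.1169177640128793), np.float64(5.097270722553242e-05))
```

View pics/w5.png

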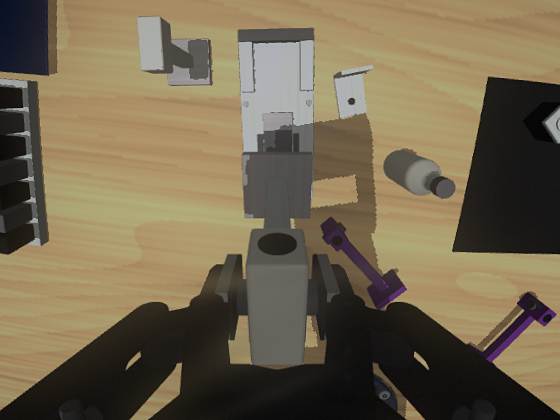

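The wrist view shows the foot at (278,185) and the bay at (276,75) between the rails. The post hangs 0.12 rad off plumb, foot forward, so I'll tilt the tool to compensate and check again above the bay.

```bash
cat >> h.py <<'E'
c0=np.array([.5665,.2018]); 
def frame(yf): 
    u=np.array([np.cos(yf),np.sin(yf)]); return u,np.array([-u[1],u[0]])
def tilted(yf,th):
    u,v=frame(yf); return cv2.Rodrigues(np.array([v[0],v[1],0])*th)[0]@rot(yf)
E
python3 - <<'E'
from h import *
yf=np.radians(7.7); u,v=frame(yf)
f=np.load("w5.npz"); k=dict(np.load("w5k.npz")); w=cloud(f["p"],f["d"],k); X=(w[...,:2]-c0)@np.array([u,v]).T
m=(w[...,2]>.0145)&(w[...,2]<.026); sl=[]
for s in (1,-1):
    pts=[]
    for x in np.arange(.045,.1,.005):
        b=m&(np.abs(X[...,0]-x)<.0025)&(s*X[...,1]>.02)&(s*X[...,1]<.06)
        if b.sum()>5: y=s*X[b][:,1]; pts.append((x,s*np.percentile(y,2),s*np.percentile(y,98)))
    pts=np.array(pts); q=[np.polyfit(pts[:,0],pts[:,i],1)[0] for i in(1,2)]; sl+=q; print(q,pts.mean(0))
b=(w[...,2]>.0185)&(w[...,2]<.03)&(X[...,0]>.09)&(X[...,0]<.13); pts=[]
for y in np.arange(-.044,.045,.008):
    bb=b&(np.abs(X[...,1]-y)<.004); pts.append((y,np.percentile(X[bb][:,0],97)))
    
pts=np.array(pts); print("stop far edge",np.polyfit(pts[:,0],pts[:,1],1))
dy=np.mean(sl); print("dyaw deg",np.degrees(dy))
T=tilted(yf,.12); print("toolz along u",T[:2,2]@u)
E
```

```text
[np.float64(0.018550640695742318), np.float64(0.03344168447923938)] [0.0725     0.03236522 0.04968314]
[np.float64(0.015773699566898), np.float64(0.01530248633517462)] [ 0.0725     -0.03193762 -0.04948485]
stop far edge [-0.0230177   0.11877864]
dyaw deg 1.189868773787735
toolz along u -0.11971220728891936
```

```bash
cat >> h.py <<'E'
u0,v0=frame(np.radians(7.7)); bay=c0+u0*.079+v0*.0003; yf=np.radians(8.9); u,v=frame(yf)
def tcp_for(foot_x,foot_z,th,dy=0):
    T=tilted(yf,th); B=np.r_[bay+u*foot_x+v*dy,foot_z+.14]; return B+.019*T[:,2],T
E
python3 - <<'E'
from h import *
p,T=tcp_for(-.012,.13,.12)
manip.move_l(p,T,max_speed=.15); manip.dwell(.4)
im,d,k,w=snap("wrist","w6"); X=(w[...,:2]-bay)@np.array([u,v]).T
m=(np.abs(X[...,0])<.06)&(np.abs(X[...,1])<.05)&(w[...,2]>.11)&(w[...,2]<.165)
print(np.percentile(w[m][:,2],[2,50,98]),cv2.minAreaRect(np.float32(X[m])),m.sum())
q=w[m]; A=np.linalg.lstsq(np.c_[q[:,:2],np.ones(len(q))],q[:,2],rcond=None)[0]; print("slope u,v",A[:2]@u,A[:2]@v)
print(manip.current_grip_force(),manip.current_time())
E
```

```text
[0.13665915 0.14031251 0.15867309] ((-0.011078372597694397, 0.00011573545634746552), (0.055258456617593765, 0.05618574470281601), 0.19590163230895996) 3813
slope u,v 0.019556170330221237 0.00041786993778878393
69.9738872051239 27.4667
```

Run:
```python
from h import *
k=manip.get_calibration("wrist"); f=np.load("w6.npz"); w=cloud(f["p"],f["d"],k); X=(w[...,:2]-bay)@np.array([u,v]).T
m=(np.abs(X[...,0])<.06)&(np.abs(X[...,1])<.05)&(w[...,2]>.13)&(w[...,2]<.147)
q=w[m]; A=np.linalg.lstsq(np.c_[q[:,:2],np.ones(len(q))],q[:,2],rcond=None)[0]; print("slope u,v",A[:2]@u,A[:2]@v)
th=.12+float(A[:2]@u)
print("th",th)
p,T=tcp_for(-.012,.03,th); manip.move_l(p,T,max_speed=.1); manip.dwell(.2)
F0=np.mean([manip.current_force() for _ in range(8)],0); print(F0)
for z in np.arange(.016,.003,-.001):
    p,T=tcp_for(-.012,z,th); manip.move_l(p,max_speed=.03); manip.dwell(.05)
    F=np.mean([manip.current_force() for _ in range(6)],0)-F0; print(round(z,3),np.round(F,1))
    if F[2]>4: break
print(manip.current_time())
```

```text
slope u,v 0.013267564185037557 0.0002695344245990369
th 0.13326756418503755
[-0.0670061   0.40242973 -4.0429523 ]
0.016 [ 0.4 -0.4  1.1]
0.015 [-0.7 -0.1  1. ]
0.014 [0.1 0.1 0.3]
0.013 [-0.3  0.   0.1]
0.012 [-0.  -1.   0.9]
0.011 [-0.7 -0.  -0.3]
0.01 [ 0.4 -0.1  0.1]
0.009 [ 0.1 -1.   0.6]
0.008 [ 0.2 -0.8  0.9]
0.007 [ 1.2 -0.6  9.4]
32.1833
```

The foot touches down at the expected height. I'll release gently, back off and check.

Run:
```python
from h import *
for o in (.405,.415,.42,.43,.47,.62): manip.set_gripper(o,60)
manip.dwell(.3); print(manip.current_grip_force(),manip.current_force())
P=manip.current_ee_pos(); manip.move_l([P[0],P[1],P[2]+.13],max_speed=.1)
g=bay-u*.10; manip.move_l([*g,.30],rot(yf),max_speed=.25); manip.dwell(.2)
im,d,k,w=snap("wrist","w7"); cv2.imwrite("pics/w7.png",im[:,:,::-1]); X=(w[...,:2]-bay)@np.array([u,v]).T
def st(n,x0,x1,y0,y1,z0,z1):
    m=(X[...,0]>x0)&(X[...,0]<x1)&(X[...,1]>y0)&(X[...,1]<y1)&(w[...,2]>z0)&(w[...,2]<z1)
    if m.sum()<5: print(n,m.sum());return
    r=cv2.minAreaRect(np.float32(X[m])); print(n,m.sum(),np.round(np.median(w[m],0),4),np.round(r[0],4),np.round(r[1],4),round(r[2],1),np.round(np.percentile(X[m],[2,98],0),4).tolist())
st("foot",-.06,.04,-.031,.031,.013,.026); st("headtop",-.06,.06,-.04,.04,.15,.175); st("lug",-.2,-.1,-.05,.05,.055,.07)
print(manip.current_time())
```

```text
0.0 [-0.45652388  0.1026711   0.20797418]
foot 948 [0.6662 0.2188 0.02  ] [-0.0007 -0.    ] [0.0619 0.0814] 90.0 [[-0.0401, -0.0288], [0.0391, 0.0287]]
headtop 2201 [0.6322 0.2105 0.1626] [-0.0129 -0.0005] [0.0349 0.0564] 89.8 [[-0.0401, -0.0159], [0.0128, 0.0149]]
lug 336 [0.487  0.1889 0.0621] [-0.1608  0.0009] [0.0383 0.0126] 89.9 [[-0.1667, -0.0181], [-0.1547, 0.0198]]
36.0833
```

View pics/w7.png

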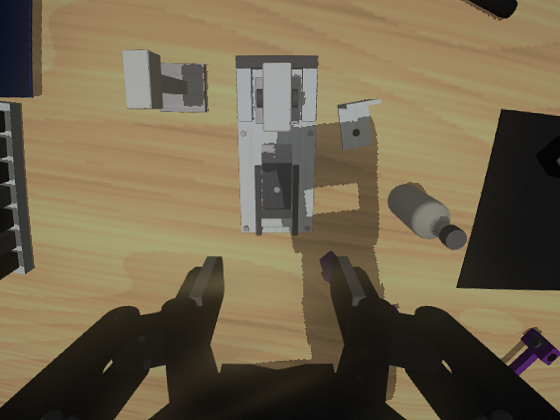

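The post stands alone and upright in the bay, head at (277,97), with the fingers clear. The lug's back face is 166 mm behind the bay. Now I'll push the clamp.

Run:
```python
from h import *
k=manip.get_calibration("wrist"); f=np.load("w7.npz"); w=cloud(f["p"],f["d"],k); X=(w[...,:2]-bay)@np.array([u,v]).T
for x0 in (-.23,-.21,-.19): 
    m=(X[...,0]>x0)&(X[...,0]<x0+.02)&(np.abs(X[...,1])<.04); print(x0,np.round(np.percentile(w[m][:,2],[50,98]),3))
T=rot(yf); xy=lambda s: bay+u*s+v*.0007
manip.set_gripper(0.0,60)
manip.move_l([*xy(-.200),.12],T,max_speed=.2); manip.move_l([*xy(-.200),.036],max_speed=.1); manip.dwell(.1)
F0=np.mean([manip.current_force() for _ in range(6)],0); print(F0)
s=-.200
while s<-.122:
    s+=.008 if s<-.146 else .0015
    manip.move_l([*xy(s),.036],max_speed=.05); F=np.mean([manip.current_force() for _ in range(5)],0)-F0; fu=F[:2]@u
    print(round(s,4),round(fu,1),round(F[2],1))
    if fu<-14: break
print(manip.current_time())
```

```text
-0.23 [-0.     0.001]
-0.21 [0.    0.018]
-0.19 [0.009 0.019]
[0.43449359 0.24409367 0.31960714]
-0.192 -1.1 -1.2
-0.184 -0.2 -1.6
-0.176 -0.7 -0.8
-0.168 -1.0 -0.2
-0.16 -0.8 -0.6
-0.152 -0.4 -1.3
-0.144 -0.3 0.6
-0.1425 -1.3 -0.4
-0.141 -4.8 0.8
-0.1395 -3.4 0.9
-0.138 -2.4 0.3
-0.1365 -3.3 -1.7
-0.135 -3.6 -1.2
-0.1335 -2.2 -1.4
-0.132 -5.4 0.6
-0.1305 -13.9 7.8
-0.129 -21.5 15.9
43.5667
```

Run:
```python
from h import *
T=rot(yf); xy=lambda s: bay+u*s+v*.0007
manip.move_l([*xy(-.17),.036],max_speed=.1); manip.move_l([*xy(-.17),.15],max_speed=.2)
manip.move_l([*xy(-.14),.30],max_speed=.2); manip.dwell(.2)
im,d,k,w=snap("wrist","w8"); cv2.imwrite("pics/w8.png",im[:,:,::-1]); X=(w[...,:2]-bay)@np.array([u,v]).T
def st(n,x0,x1,y0,y1,z0,z1):
    m=(X[...,0]>x0)&(X[...,0]<x1)&(X[...,1]>y0)&(X[...,1]<y1)&(w[...,2]>z0)&(w[...,2]<z1)
    if m.sum()<5: print(n,m.sum());return
    r=cv2.minAreaRect(np.float32(X[m])); print(n,m.sum(),np.round(np.median(w[m],0),4),np.round(r[0],4),np.round(r[1],4),round(r[2],1),np.round(np.percentile(X[m],[2,98],0),4).tolist())
st("headtop",-.06,.06,-.04,.04,.155,.175); st("lug",-.2,-.08,-.05,.05,.055,.07);st("stop",.02,.06,-.05,.05,.0185,.03)
print(manip.current_time())
```

```text
headtop 2183 [0.6405 0.2116 0.1626] [-0.0056 -0.0001] [0.0352 0.051 ] 89.6 [[-0.0303, -0.0135], [0.0188, 0.0134]]
lug 367 [0.5314 0.1958 0.0625] [-0.1149  0.0008] [0.0122 0.0393] 0.0 [[-0.1209, -0.0186], [-0.1089, 0.02]]
stop 738 [0.6757 0.2381 0.0215] [0.0301 0.0002] [0.0202 0.099 ] 0.0 [[0.0202, -0.0484], [0.0399, 0.049]]
46.0083
```

View pics/w8.png

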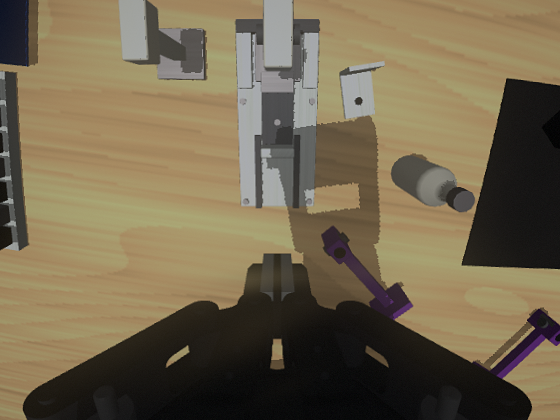

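The lug has moved 46 mm, but the head is cut off at the top of this view. I'll look again from the earlier pose.

Run:
```python
from h import *
manip.move_l([*(bay-u*.09),.30],rot(yf),max_speed=.2); manip.dwell(.2)
for src in ("old","new"):
    k=manip.get_calibration("wrist")
    if src=="new": im,d,k,w=snap("wrist","w9"); cv2.imwrite("pics/w9.png",im[:,:,::-1])
    else:
        f=np.load("w7.npz"); k=dict(k); k["t"]=np.array(k["t"])-np.array(k["R"])@np.r_[-u*.01,0]; w=cloud(f["p"],f["d"],k)
    X=(w[...,:2]-bay)@np.array([u,v]).T
    def st(n,x0,x1,y0,y1,z0,z1):
        m=(X[...,0]>x0)&(X[...,0]<x1)&(X[...,1]>y0)&(X[...,1]<y1)&(w[...,2]>z0)&(w[...,2]<z1)
        print(src,n,m.sum(),np.round(np.percentile(X[m],[2,50,98],0),4).tolist())
    st("head",-.06,.06,-.011,.011,.155,.175); st("lug",-.2,-.08,-.05,.05,.055,.07);st("stop",.02,.06,-.047,.047,.0195,.03)
    st("footL",-.06,.027,.019,.027,.0155,.0205); st("footR",-.06,.027,-.027,-.019,.0155,.0205)
print(manip.current_time())
```

```text
old head 1828 [[-0.0409, -0.0104], [-0.0131, -0.0002], [0.0126, 0.0106]]
old lug 338 [[-0.1674, -0.018], [-0.1601, 0.001], [-0.1553, 0.02]]
old stop 982 [[0.0203, -0.0457], [0.0326, -0.0003], [0.0396, 0.0453]]
old footL 184 [[-0.0419, 0.0191], [-0.0238, 0.0235], [0.0131, 0.0267]]
old footR 185 [[-0.0419, -0.0269], [-0.0232, -0.0233], [0.0131, -0.0191]]
new head 1838 [[-0.0293, -0.0104], [-0.0014, -0.0002], [0.0245, 0.0106]]
new lug 345 [[-0.1192, -0.0187], [-0.1125, 0.001], [-0.1076, 0.0194]]
new stop 633 [[0.0208, -0.0458], [0.0323, 0.0182], [0.0394, 0.0463]]
new footL 172 [[-0.0294, 0.0197], [-0.0107, 0.024], [0.0257, 0.0268]]
new footR 176 [[-0.0294, -0.0269], [-0.0107, -0.0234], [0.0257, -0.0191]]
46.6583
```

View pics/w9.png

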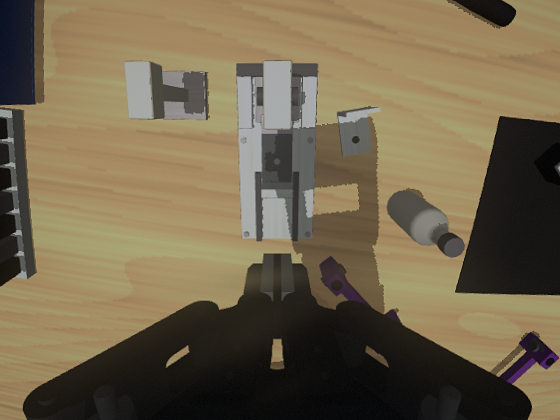

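The last view shows the foot flush against the stop (head at (277,95), stop bar at (277,70)). Measured against the stop, the foot is within about 1 mm of home, the clamp is at about 50 mm, and the robot touches nothing.

```bash
python3 -c "
from bench import manip
print(manip.sign_off())"
```

```text
the job is handed in; nothing more can be done
None
```

I mounted the post in the bay with the lens facing the conveyor and pushed the clamp home to about 50 mm, leaving the foot against the stop by the last camera check; the job is handed in, but the sign-off gave no verdict.

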